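Pull the red spice jars from the spring-clip strip

TASK

Fetch the two red-spice jars (brownish-red contents, blue and yellow label) for cooking: pull them one at a time straight out of their spring clips, towards the open front of the clip strip, and stand each one upright on the floor of the wooden tray, finishing with the first before you pull the second. Set them down rather than drop them. Leave the green-herb jar in its clip and do not move or tip the salt shaker on the tray, the kitchen timer or the little pumpkin.

Things in the scene. Friction and masses are not known exactly. Their poses are not given: they have to be found in the camera images.
- clip_strip: Fixed brown wooden strip with three steel spring clips in a row. Origin on the worktop under the middle clip's place; x points to its back, y along it, z up. Jar axes stand at x = 0, y = -85, 0, +85 mm, on a base board 8 mm thick (262 mm long, x -37 to +43 mm). Panel behind: front face at x = +27 mm, 122 mm high. A jar comes out only along -x (open front, towards the robot).
- clip_middle (a point): Point on the middle jar's axis at clip height, 62 mm above the worktop (all clips alike). Two sprung steel arms, 53 to 71 mm above the worktop, hug the jar to 30 mm either side of its axis and to x = -23 mm; their rolled tips close in front of its widest part and are forced apart by a pull of about 6 to 12 N. Tips are passed after 15 mm of travel, the clip is clear after 45 mm.
- stop_lip_middle (a point): Middle of the underside's front edge of the small dark steel stop lip over the middle jar (one over each jar): 20 mm wide along y, from x = +12 mm of the strip back to the panel, underside 116 mm and top 122 mm above the worktop, 3 mm above the rear edge of the cap, so a jar cannot be lifted out of its clip, only pulled out forwards.
- red_jar_1: Spice jar to fetch: brownish-red contents, blue and yellow label, brown-red cap top with a blue emblem. Cylindrical, 41 mm diameter, 105 mm tall, about 0.11 kg, with a dark screw cap over the top 21 mm (the cap is fixed and 40 mm wide). Origin at the centre of its underside, z up along the jar. At the start it is in one of the three clips. 
- red_jar_2: The other spice jar to fetch; same look and size (blue and yellow label, brown-red cap top with a blue emblem). Cylindrical, 41 mm diameter, 105 mm tall, about 0.11 kg, with a dark screw cap over the top 21 mm (the cap is fixed and 40 mm wide). Origin at the centre of its underside, z up along the jar. At the start it is in one of the three clips. 
- green_jar: Spice jar to leave in its clip: green herb contents, black label with green leaves, black-green cap top. Cylindrical, 41 mm diameter, 105 mm tall, about 0.11 kg, with a dark screw cap over the top 21 mm (the cap is fixed and 40 mm wide). Origin at the centre of its underside, z up along the jar. At the start it is in one of the three clips. 
- tray: Fixed low tray of light wood, 160 mm (x) by 270 mm (y), rim 18 mm high and 6 mm thick all round, floor 6 mm above the worktop. Origin under its centre on the worktop, z up. The salt shaker stands near its -y end (the end away from the clip strip); the rest is free. Take care: wall cabinets hang about 0.46 m above the rear of the worktop (x over about 0.57 m, y under about 0.25 m in the world).
- salt_shaker: Salt shaker with a grey top, 44 mm diameter, 90 mm tall, standing on the tray near its -y end (the end away from the clip strip). Origin at the centre of its underside. Leave it alone.
- timer: Red and white kitchen timer, 63 mm diameter, 54 mm tall, at the back of the worktop between the clip strip and the tray. Origin at the centre of its underside. Leave it alone.
- pumpkin: Small pale orange decorative pumpkin, 62 mm wide, 59 mm tall, on the worktop beyond the tray. Origin at the centre of its underside. Leave it alone.
Not all that is in view belongs to the job. What is shaped like the red_jar_2 but orange or pink is not meant.

How it is judged:
On the way, in this order (a step that is already met when the one before it is completed fails the run):
1. one red jar is pulled clear of its clip while the other two jars are still clipped ((((x of red_jar_1 in the frame of clip_strip below -0.035 m or y of red_jar_1 in the frame of clip_strip below -0.13 m) and (x of red_jar_2 in the frame of clip_strip between -0.008 and 0.008 m and y of red_jar_2 in the frame of clip_strip between -0.1 and 0.1 m and angle between red_jar_2's own z axis and vertical below 0.15 rad)) or ((x of red_jar_2 in the frame of clip_strip below -0.035 m or y of red_jar_2 in the frame of clip_strip below -0.13 m) and (x of red_jar_1 in the frame of clip_strip between -0.008 and 0.008 m and y of red_jar_1 in the frame of clip_strip between -0.1 and 0.1 m and angle between red_jar_1's own z axis and vertical below 0.15 rad)))), for 0.05 s.
2. that jar stands released on the tray while the other red jar is still clipped ((((x of red_jar_1 in the frame of tray between -0.07 and 0.07 m and y of red_jar_1 in the frame of tray between -0.125 and 0.125 m and z of red_jar_1 in the frame of tray between 0.003 and 0.01 m and angle between red_jar_1's own z axis and vertical below 0.1 rad and linear speed of red_jar_1 below 0.03 m/s and contact force between the fingers and red_jar_1 below 0.2 N) and (x of red_jar_2 in the frame of clip_strip between -0.008 and 0.008 m and y of red_jar_2 in the frame of clip_strip between -0.1 and 0.1 m and angle between red_jar_2's own z axis and vertical below 0.15 rad)) or ((x of red_jar_2 in the frame of tray between -0.07 and 0.07 m and y of red_jar_2 in the frame of tray between -0.125 and 0.125 m and z of red_jar_2 in the frame of tray between 0.003 and 0.01 m and angle between red_jar_2's own z axis and vertical below 0.1 rad and linear speed of red_jar_2 below 0.03 m/s and contact force between the fingers and red_jar_2 below 0.2 N) and (x of red_jar_1 in the frame of clip_strip between -0.008 and 0.008 m and y of red_jar_1 in the frame of clip_strip between -0.1 and 0.1 m and angle between red_jar_1's own z axis and vertical below 0.15 rad)))), for 0.2 s.
3. the second red jar is pulled clear of its clip ((x of red_jar_1 in the frame of clip_strip below -0.035 m or y of red_jar_1 in the frame of clip_strip below -0.13 m) and (x of red_jar_2 in the frame of clip_strip below -0.035 m or y of red_jar_2 in the frame of clip_strip below -0.13 m)), for 0.05 s.
4. both red jars stand released on the tray (x of red_jar_1 in the frame of tray between -0.07 and 0.07 m and y of red_jar_1 in the frame of tray between -0.125 and 0.125 m and z of red_jar_1 in the frame of tray between 0.003 and 0.01 m and angle between each of red_jar_1, red_jar_2's own z axis and vertical below 0.1 rad and linear speed of each of red_jar_1, red_jar_2 below 0.03 m/s and contact force between the fingers and red_jar_1 below 0.2 N and x of red_jar_2 in the frame of tray between -0.07 and 0.07 m and y of red_jar_2 in the frame of tray between -0.125 and 0.125 m and z of red_jar_2 in the frame of tray between 0.003 and 0.01 m and contact force between the fingers and red_jar_2 below 0.2 N), for 0.2 s.
At the end, for the whole second after the job is handed in: Both red jars stand at rest on the tray's floor inside its rim, upright within 0.1 rad and released; the green jar is still in its clip (within 8 mm of its place along the strip's x, within 0.15 rad of upright) (all of step 4 and x of green_jar in the frame of clip_strip between -0.008 and 0.008 m and y of green_jar in the frame of clip_strip between -0.1 and 0.1 m and angle between green_jar's own z axis and vertical below 0.15 rad); the robot touches nothing.
It fails at once if the green jar is pulled from its clip or tipped (not (x of green_jar in the frame of clip_strip between -0.008 and 0.008 m and y of green_jar in the frame of clip_strip between -0.1 and 0.1 m and angle between green_jar's own z axis and vertical below 0.15 rad)).
It fails at once if a red jar is dropped (moves faster than 0.45 m/s with nothing holding it) ((contact force between each of the arm, the fingers and red_jar_1 below 0.05 N and linear speed of red_jar_1 above 0.45 m/s) or (contact force between each of the arm, the fingers and red_jar_2 below 0.05 N and linear speed of red_jar_2 above 0.45 m/s)).
It fails at once if the salt shaker is moved by more than 20 mm or tipped (distance of salt_shaker from where it was at the start of the episode above 0.02 m or angle between salt_shaker's own z axis and vertical above 0.3 rad).
It fails at once if the kitchen timer is moved by more than 20 mm or tipped (distance of timer from where it was at the start of the episode above 0.02 m or angle between timer's own z axis and vertical above 0.3 rad).
It fails at once if the pumpkin is moved by more than 20 mm or tipped (distance of pumpkin from where it was at the start of the episode above 0.02 m or angle between pumpkin's own z axis and vertical above 0.3 rad).
It also fails if it takes over 56 s, if anything falls off the work surface, if the arm or the gripper's body presses on something with over 40 N, if the wrist force passes 120 N, or if a joint passes its speed limit or range.

ROBOT

A 6-joint arm with a two-finger parallel gripper is mounted at the origin on a cart in front of the work surface, level with it; the furniture and walls round the work are solid. World frame = base frame: x ahead of the robot, y to its left, z up, the work surface at z = 0. Lengths are in m, angles in rad, forces in N, time in s.
With the tool pointing down it reaches from about 0.25 to 0.775 m from the base axis. Payload 4 kg.
Tool frame: the origin (TCP) lies at the very end of the fingers, on their centre line; the grasp point (between the pads) lies 19 mm behind it; z points along the fingers, y is the line along which they close (so a half turn about z gives the same grasp; the last joint's range is limited). The gripper opens to 94 mm and grips with 3 to 60 N. Pads are 16 mm wide; open, the fingers measure 119 mm over their backs; the gripper's body (75 mm by 177 mm) begins 78 mm behind the grasp point.
Start: joints at [-1.429, 0.087, 1.371, -0, 1.684, -0.103], TCP at [0.133, -0.534, 0.206] pointing down, gripper open.
Joint ranges: [-3.1, 3.1], [-0.76, 2.03], [0.27, 2.55], [-1.08, 4.22], [0.17, 2.65], [-2.57, 2.57]. Speed limits (rad/s): [2.79, 2.79, 3.14, 3.14, 3.14, 3.14].

INTERFACE

Orientations are given as [roll, pitch, yaw] about the fixed x, y, z axes, in that order (R = Rz(yaw) Ry(pitch) Rx(roll)).
In Python, from bench import robot gives the robot as it stands. The module is installed in compiled form; this text tells all that it offers.
- The arm moves only by the tool move_arm, never from a script. Its argument "deltas" is one flat list of numbers, 7 for each row, row after row: the turn, a rotation vector about the tool's x, y, z in rad, then the shift along the tool's x, y, z in cm, then the closure, from -1 (fully open) to 1 (shut). A call has 1 to 8 rows; each row is the pose to reach, as a shift and turn from the pose commanded when the call began, along the tool's axes at that moment; what a row does not reach only later rows make up. A row lasts 1/10 s, in which the tool goes at most 50 mm and 8.59 degrees, less where a joint would pass 70% of its speed; a pose out of reach is approached as far as the arm can. A call with a gripper value outside its range is refused whole. The fingers move at their own pace and stop on an object; the grip force is fixed at half the most. Time passes only in rows, so rows that repeat a pose let the fingers close. It gives the time, the measured TCP pose, the force, the opening and the grip force at its end, in the units of the state.
- robot.get_obs(): the state, without advancing time (a new reading comes with each control period).
- robot.snapshot(name): name is "scene" or "top" or "wrist"; returns a dict with "image" (480x640x3 uint8, red, green, blue), "depth" (480x640 float32, m along the optical axis (not along the pixel's ray), 0 where there is no reading), "fov_y" (degrees; the focal length in pixels is half the picture's height over the tangent of half this angle, whatever the lens; pixels are square), "cx", "cy" (the principal point, pixels), "D" ([k1, k2, p1, p2, k3] as OpenCV has them; the pictures are not rectified), "origin" and "orientation" of the camera in the world; the wrist camera has in their place "T_tool_cam" (4x4, takes a point from camera to tool coordinates, whose origin is the TCP and whose axes are the flange's). Camera axes: x right, y up, looking along -z (the intrinsics and any distortion apply to the point x, -y, -z); pixel columns grow to the right and rows downward; lengths in m; the calibration is good to about 2 mm. A picture is of the moment at which its call begins: read the wrist's pose just before it.
- robot.close_job(): hands the job in; it is judged then, once.
The state is a dict: "time": time; "joint_positions": joint angles; "qvel": joint speeds; "joint_torque": joint torques, N m; "tool_pos": TCP position; "ee_rot": TCP orientation; "wrist_force": force on the tool from outside, world axes, zero at the start; "wrist_torque": the same for the moment, N m; "width": finger opening in m; "finger_force": force on a finger pad.
Only numpy, scipy, OpenCV 4.12 (cv2) and the standard library are available. Lean on these libraries where they do the work, as an engineer would, in place of code of your own. Each camera call takes 0.05 s, during which the arm holds its last target. There are 200 camera calls.

## Working session

There is one attempt and no reset: what is moved stays moved. The work goes in short steps, Python scripts to look and compute and a tool call to move; the robot and the scene stay as the last step left them, time stands still between calls to the robot, and variables do not carry over. Pictures are saved under pics/ and viewed, at most 10 in all, crops included, and the job is handed in when it is done.

Besides the shell and the picture viewer there is one more tool, called by a JSON object that holds its "name" and its "arguments", one argument or row to a line. move_arm: Moves the arm, as the interface text tells. Its arguments: {"type":"object","properties":{"deltas":{"type":"array","items":{"type":"number"}}},"required":["deltas"]}

```bash
mkdir -p pics; cat > h.py <<'E'
import numpy as np, cv2
from bench import robot
from scipy.spatial.transform import Rotation as R
def Rm(o):
    o=np.array(o,float)
    return o if o.shape==(3,3) else (R.from_euler('xyz',o).as_matrix() if o.size==3 else R.from_quat(o).as_matrix())
def K(s):
    f=240/np.tan(np.radians(s['fov_y'])/2); return np.array([[f,0,s['cx']],[0,f,s['cy']],[0,0,1]])
def points(s):
    "world xyz for each pixel from depth"
    v,u=np.mgrid[:480,:640]
    n=cv2.undistortPoints(np.stack([u,v],-1).reshape(-1,1,2).astype(float),K(s),np.array(s['D'],float)).reshape(480,640,2)
    d=s['depth'].astype(float)
    c=np.stack([n[...,0]*d,-n[...,1]*d,-d],-1)
    P=c@Rm(s['orientation']).T+np.array(s['origin']); P[d<=0]=np.nan
    return P
E
python3 - <<'E'
from h import *
import pickle
S={}
for n in('scene','top'):
    s=robot.snapshot(n);S[n]=s
    print(n,s['fov_y'],s['cx'],s['cy'],s['D'],s['origin'],s['orientation'])
    cv2.imwrite(f'pics/{n}.png',s['image'][...,::-1])
pickle.dump(S,open('s.pkl','wb'))
print(robot.get_obs())
E
```

```text
scene 50.22963279030252 323.85832131742416 236.03879452900276 [-0.12999217  0.          0.          0.          0.        ] [-0.43405711  0.73517324  0.66697081] [ 1.133518   -0.016976   -2.30178502]
top 57.82786651905734 319.12453038234133 235.58987540954362 [-0.07035928  0.          0.          0.          0.        ] [ 0.20919498 -0.07561148  1.28242724] [ 1.89195313e-01 -1.10214819e-04 -1.60022446e+00]
{'time': 0.1, 'joint_positions': array([-1.42911514e+00,  8.78465950e-02,  1.37205303e+00,  1.00547280e-05,
        1.68359028e+00, -1.03134584e-01]), 'qvel': array([ 1.11439154e-03, -1.25312131e-03, -3.10552021e-03,  3.36260213e-04,
       -1.42654393e-03, -4.98157207e-05]), 'joint_torque': array([ 2.66703799e-03, -3.41250515e+01, -3.03300619e+01,  7.20348931e-02,
        3.04604438e-02, -9.81642143e-05]), 'tool_pos': array([ 0.13322065, -0.53313166,  0.20446548]), 'ee_rot': array([-3.13970652e+00, -2.05264338e-04,  2.44816703e-01]), 'wrist_force': array([ 0.03296992, -0.52526359,  0.45511774]), 'wrist_torque': array([-0.03007705, -0.03635073,  0.05032112]), 'finger_force': 0.0, 'width': 0.09397709877943264}
```

View pics/scene.png

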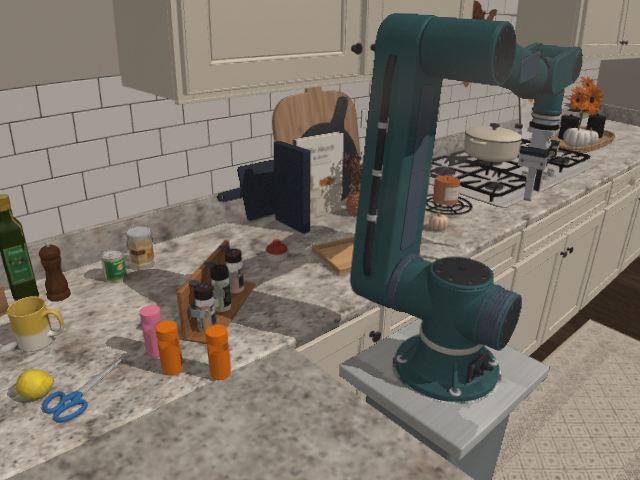

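View pics/top.png

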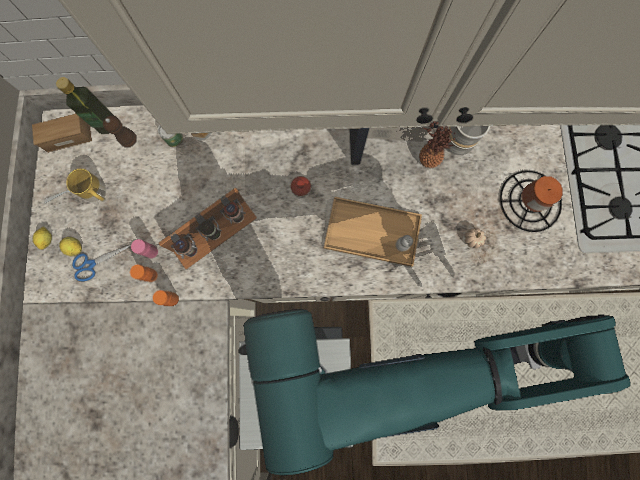

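Scene view: three clip-strip jars at (203,310), (220,290) and (235,268). In the top view they are at (183,243), (208,228) and (232,210), the tray is at (372,232), the salt shaker at (405,242), the timer at (300,186) and the pumpkin at (476,238).
Things that could be mistaken for a red jar: the pink (144,248) and orange (143,273), (165,298) jars in the top view. By the description they are not meant.

```bash
python3 - <<'E'
from h import *
import pickle
S=pickle.load(open('s.pkl','rb'))
a=cv2.resize(S['scene']['image'][235:345,170:270],(400,440),interpolation=2)
b=cv2.resize(S['top']['image'][180:280,155:255],(400,440),interpolation=2)
cv2.imwrite('pics/crop.png',np.hstack([a,b])[...,::-1])
P=points(S['top']);np.set_printoptions(precision=4,suppress=True)
z=P[...,2]; 
# caps: tops at ~.113
m=(abs(z-.113)<.006).astype(np.uint8); m[:,:150]=0;m[:,265:]=0;m[:180]=0;m[290:]=0
n,l,st,c=cv2.connectedComponentsWithStats(m)
for i in range(1,n):
    if st[i,4]>15: q=P[l==i]; print('cap',st[i],q.mean(0), q.min(0),q.max(0))
m=(z>.085)&(z<.098);m[:,:390]=0;m[:,425:]=0;m[:225]=0;m[260:]=0
q=P[m];print('salt',len(q),q.mean(0) if len(q) else 0)
# strip panel top z=.122
m=(abs(z-.122)<.004); m[:,:150]=0;m[:,265:]=0;m[:180]=0;m[290:]=0
q=P[m][:,:2];print('panel',len(q),cv2.minAreaRect(q.astype(np.float32)*1000))
# tray rim z=.018, colour
hsv=cv2.cvtColor(S['top']['image'],cv2.COLOR_RGB2HSV)
m=((hsv[...,0]>8)&(hsv[...,0]<25)&(hsv[...,1]>85)&(abs(z-.012)<.012)).astype(np.uint8);m[:,:310]=0;m[:,430:]=0;m[:190]=0;m[275:]=0
q=P[m>0];r=cv2.minAreaRect(q[:,:2].astype(np.float32)*1000);print('tray',r,cv2.boxPoints(r))
m=((hsv[...,0]>5)&(hsv[...,0]<20)&(hsv[...,1]>100)&(z>-.005)&(z<.02)).astype(np.uint8);m[:,:150]=0;m[:,265:]=0;m[:180]=0;m[290:]=0
m=cv2.morphologyEx(m,cv2.MORPH_OPEN,np.ones((3,3)))
q=P[m>0];r=cv2.minAreaRect(q[:,:2].astype(np.float32)*1000);print('base',r,cv2.boxPoints(r))
for nm,(u,v) in dict(timer=(300,186),pump=(476,238),pink=(144,244),or1=(143,270),or2=(165,297)).items(): print(nm,P[v-2:v+3,u-2:u+3].reshape(-1,3).mean(0))
E
```

```text
cap [228 191  10   8  22] [0.5573 0.1564 0.1138] [0.5471 0.143  0.1073] [0.5659 0.1689 0.119 ]
cap [224 201  14  15 151] [0.5176 0.1612 0.1129] [0.499  0.1434 0.1076] [0.5393 0.1807 0.119 ]
cap [202 202  22  15  41] [0.5169 0.2138 0.1136] [0.498  0.1819 0.1072] [0.5353 0.2405 0.1189]
cap [198 219  15  15 160] [0.4682 0.231  0.1131] [0.4492 0.2127 0.1074] [0.4898 0.2521 0.1186]
cap [177 223  15  12  33] [0.4632 0.2892 0.1139] [0.4488 0.2714 0.1075] [0.4777 0.3087 0.1189]
cap [161 237  11  10  23] [0.4276 0.3388 0.1139] [0.4164 0.3261 0.1072] [0.4403 0.3532 0.1187]
cap [173 237  15  15 163] [0.4185 0.2988 0.1128] [0.4009 0.2807 0.1072] [0.4403 0.3216 0.1178]
salt 102 [ 0.417  -0.3259  0.0918]
panel 478 ((484.39471435546875, 241.86141967773438), (43.99127197265625, 261.36419677734375), 35.16514205932617)
tray ((461.79229736328125, -244.24229431152344), (272.2616882324219, 159.99082946777344), 76.25660705566406) [[ 351.7461 -357.4708]
 [ 507.1562 -395.4804]
 [ 571.8385 -131.0138]
 [ 416.4283  -93.0042]]
base ((466.1004943847656, 229.54147338867188), (66.7991714477539, 259.61639404296875), 35.25111389160156) [[363.9052 316.2698]
 [513.7456 104.2592]
 [568.2958 142.8131]
 [418.4554 354.8237]]
timer [ 0.5962 -0.0305  0.049 ]
pump [ 0.4253 -0.5409  0.0453]
pink [0.4257 0.4064 0.1018]
or1 [0.3528 0.406  0.1021]
or2 [0.2773 0.341  0.1042]
```

View pics/crop.png

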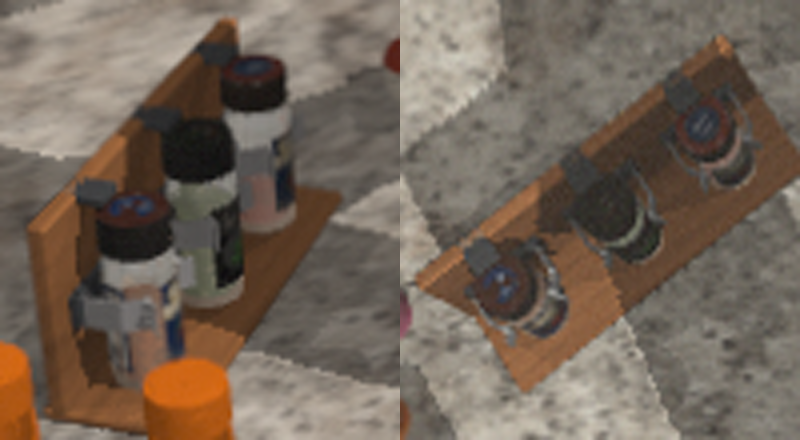

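The crop shows both outer jars with red-brown caps and blue emblems (top view (183,243) and (232,210)). The middle jar is the green one, so the outer two are the targets. I'll take the right-hand jar first.

```bash
cat >> h.py <<'E'
YAW=np.radians(35.3); O=np.array([.469,.2317]); EX=np.array([np.cos(YAW),np.sin(YAW)]); EY=np.array([-EX[1],EX[0]])
TC=np.array([.4618,-.2442]); TY=np.array([.2376,.9714]); TX=np.array([.9714,-.2376])
def strip(x,y): return O+x*EX+y*EY
def tray(x,y): return TC+x*TX+y*TY
def delta(xy,z,yaw=YAW):
    o=robot.get_obs(); A=Rm(o['ee_rot']); B=R.from_euler('xyz',[np.pi,0,yaw]).as_matrix()
    t=R.from_matrix(A.T@B).as_rotvec(); d=A.T@(np.array([*xy,z])-o['tool_pos'])*100
    print('t',round(o['time'],2),'turn',t.round(4),'shift cm',d.round(2),'w',o['width'],'F',o['wrist_force'].round(1),'grip',o['finger_force'])
E
python3 -c "
from h import *
print(strip(-.08,-.085)); delta(strip(-.08,-.085),.17)"
```

```text
[0.45282689 0.11609969]
t 0.1 turn [-0.0018 -0.0006 -0.3713] shift cm [ 46.74 -55.23   3.56] w 0.09397709877943264 F [ 0.  -0.5  0.5] grip 0.0
```

{"name": "move_arm", "arguments": {
  "deltas": [0,0,-0.371,46.7,-55.2,3.5,-0.6,0,0,-0.371,46.7,-55.2,3.5,-0.6,0,0,-0.371,46.7,-55.2,3.5,-0.6,0,0,-0.371,46.7,-55.2,3.5,-0.6,0,0,-0.371,46.7,-55.2,3.5,-0.6,0,0,-0.371,46.7,-55.2,3.5,-0.6,0,0,-0.371,46.7,-55.2,3.5,-0.6,0,0,-0.371,46.7,-55.2,3.5,-0.6]
}}

```text
time: 0.9
tool_pos: [0.3099, -0.1732, 0.1858]
ee_rot: [3.141, -0.0, 0.615]
wrist_force: [1.0, 0.2, -0.1]
width: 0.075
finger_force: 0.0
```

```bash
python3 -c "
from h import *
delta(strip(-.08,-.085),.17)"
```

```text
t 0.9 turn [ 0.0004 -0.0002 -0.0012] shift cm [ 28.37 -15.39   1.58] w 0.07502686629173294 F [ 1.   0.2 -0.1] grip 0.0
```

{"name": "move_arm", "arguments": {
  "deltas": [0,0,0,28,-15,1.5,-0.6,0,0,0,28,-15,1.5,-0.6,0,0,0,28,-15,1.5,-0.6,0,0,0,28,-15,1.5,-0.6,0,0,0,28,-15,1.5,-0.6,0,0,0,28,-15,1.5,-0.6,0,0,0,28,-15,1.5,-0.6,0,0,0,28,-15,1.5,-0.6]
}}

```text
time: 1.7
tool_pos: [0.4516, 0.1111, 0.1699]
ee_rot: [-3.14, 0.002, 0.62]
wrist_force: [-0.6, -0.2, -0.3]
width: 0.0753
finger_force: 0.0
```

```bash
cat >> h.py <<'E'
def wrist(name=None):
    o=robot.get_obs(); s=robot.snapshot('wrist'); T=np.array(s['T_tool_cam']); A=Rm(o['ee_rot'])
    s['orientation']=A@T[:3,:3]; s['origin']=A@T[:3,3]+o['tool_pos']
    if name: cv2.imwrite(f'pics/{name}.png',s['image'][...,::-1])
    return s
E
python3 - <<'E'
from h import *
s=wrist('w1'); import pickle; pickle.dump(s,open('w1.pkl','wb'))
print(s['origin'],s['T_tool_cam'])
delta(strip(0,-.085),.075)
P=points(s); rel=P[...,:2]-O; sx=rel@EX; sy=rel@EY; z=P[...,2]
for y0 in(-.085,0,.085):
    m=(abs(sy-y0)<.03)&(z>.106)&(z<.1155)&(sx<.03)&(sx>-.05)
    if m.sum()>20:
        c,r=cv2.minEnclosingCircle(np.stack([sx[m],sy[m]],-1).astype(np.float32)*1000); print(y0,m.sum(),c,r,sx[m].min(),sy[m].min(),sy[m].max(),np.median(z[m]))
E
```

```text
[0.50778201 0.1494982  0.34858076] [[ 8.67046409e-05  9.72009093e-01  2.34943216e-01  6.76610439e-02]
 [ 9.99999979e-01 -1.27314236e-04  1.57680469e-04  1.19106516e-03]
 [ 1.83178465e-04  2.34943198e-01 -9.72009084e-01 -1.78773837e-01]
 [ 0.00000000e+00  0.00000000e+00  0.00000000e+00  1.00000000e+00]]
t 1.75 turn [-0.0006  0.0023  0.0022] shift cm [ 8.53 -0.41  9.5 ] w 0.07525474913833871 F [ 0.1 -0.7  0.1] grip 0.0
-0.085 3963 (13.189315795898438, -85.09422302246094) 33.065860748291016 -0.019514668715393896 -0.1149671882030423 -0.05500510462078501 0.1126114939415799
0 4053 (13.001113891601562, -0.2410207837820053) 33.040283203125 -0.019984240589367645 -0.029983909729524118 0.029823652059787282 0.11273423083752496
0.085 3089 (5.344278335571289, 75.95478820800781) 30.05440330505371 -0.020721191918655426 0.0551413265756298 0.0967568970482482 0.11260864755162553
```

View pics/w1.png

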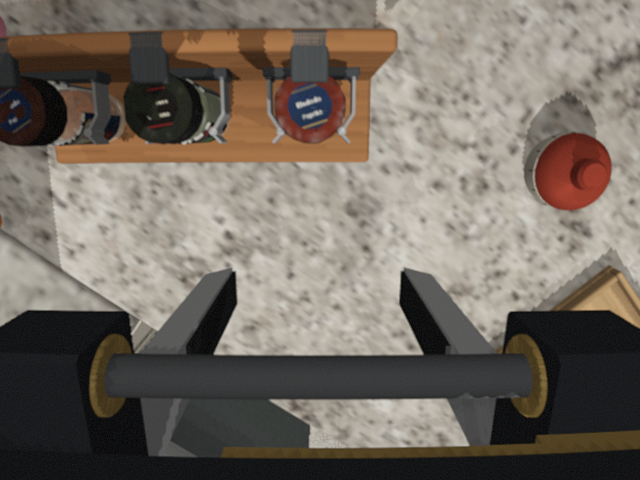

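The wrist view shows the target jar's cap at (310,105) with a blue emblem ("Paprika"). The green jar's cap is at (165,105) and the other red jar's cap is at (22,110).

```bash
python3 - <<'E'
from h import *
import pickle; s=pickle.load(open('w1.pkl','rb'))
P=points(s); rel=P[...,:2]-O; sx=rel@EX; sy=rel@EY; z=P[...,2]
for y0 in(-.085,0,.085):
    m=(abs(sy-y0)<.03)&(z>.108)&(z<.1155)&(sx<.009)&(sx>-.05)
    print(y0,sy[m].min(),sy[m].max(),sx[m].min(),np.percentile(sy[m],[1,99]))
E
```

```text
-0.085 -0.10358065975859096 -0.06467071586805535 -0.019514668715393896 [-0.10286669 -0.0655512 ]
0 -0.019459537432660413 0.020099357825030577 -0.019394564606867806 [-0.01875406  0.01892445]
0.085 0.06458494219585392 0.0967568970482482 -0.02063529683478395 [0.06574037 0.0944767 ]
```

{"name": "move_arm", "arguments": {
  "deltas": [0,0,0,0,-0.5,5,-0.6,0,0.002,0.002,0,-0.5,9.3,-0.6,0,0.002,0.002,0,-0.5,9.3,-0.6,0,0.002,0.002,3,-0.5,9.3,-0.6,0,0.002,0.002,6,-0.5,9.3,-0.6,0,0.002,0.002,8,-0.5,9.3,-0.6,0,0.002,0.002,8.5,-0.5,9.3,-0.6,0,0.002,0.002,8.5,-0.5,9.3,-0.6]
}}

```text
time: 2.55
tool_pos: [0.5192, 0.1616, 0.0799]
ee_rot: [3.14, -0.004, 0.613]
wrist_force: [-0.6, -0.7, 0.2]
width: 0.0754
finger_force: 0.0
```

```bash
python3 -c "
from h import *
delta(strip(0,-.084),.075)"
```

```text
t 2.55 turn [ 0.0012 -0.0036 -0.003 ] shift cm [-0.04 -0.22  0.49] w 0.07538400543093043 F [-0.6 -0.7  0.2] grip 0.0
```

{"name": "move_arm", "arguments": {
  "deltas": [0,0,0,0,-0.2,0.3,-0.6,0,0,0,0,-0.2,0.3,-0.6,0,0,0,0,-0.2,0.3,-0.6]
}}

```text
time: 2.85
tool_pos: [0.5163, 0.1633, 0.0751]
ee_rot: [3.142, -0.001, 0.613]
wrist_force: [-0.4, -0.0, 0.2]
width: 0.0752
finger_force: 0.0
```

```bash
python3 -c "
from h import *
delta(strip(0,-.084),.075)"
```

```text
t 2.85 turn [ 0.     -0.0015 -0.0027] shift cm [0.09 0.09 0.01] w 0.07522820755301668 F [-0.4 -0.   0.2] grip 0.0
```

{"name": "move_arm", "arguments": {
  "deltas": [0,0,0,0.1,0.1,0,1,0,0,0,0.1,0.1,0,1,0,0,0,0.1,0.1,0,1,0,0,0,0.1,0.1,0,1,0,0,0,0.1,0.1,0,1,0,0,0,0.1,0.1,0,1]
}}

```text
time: 3.45
tool_pos: [0.5183, 0.164, 0.0751]
ee_rot: [-3.141, -0.002, 0.614]
wrist_force: [-1.2, 2.1, 0.1]
width: 0.0401
finger_force: 30.0
```

{"name": "move_arm", "arguments": {
  "deltas": [0,0,0,-0.5,0,0,1,0,0,0,-1,0,0,1,0,0,0,-1.5,0,0,1,0,0,0,-2,0,0,1,0,0,0,-3,0,0,1,0,0,0,-4.5,0,0,1,0,0,0,-6,0,0,1,0,0,0,-6,0,0,1]
}}

```text
time: 4.25
tool_pos: [0.4675, 0.1278, 0.0744]
ee_rot: [3.142, 0.001, 0.613]
wrist_force: [0.0, -0.9, -0.2]
width: 0.0404
finger_force: 30.0
```

```bash
python3 - <<'E'
from h import *
delta(tray(0,.08),.20)
s=robot.snapshot('scene')
cv2.imwrite('pics/sc2.png',cv2.resize(s['image'][200:360,170:370][...,::-1],(800,600)))
E
```

```text
t 4.25 turn [ 0.0001  0.0007 -0.0031] shift cm [-15.85  24.84 -12.55] w 0.040446092092243535 F [ 0.  -0.9 -0.2] grip 29.992548676673323
```

View pics/sc2.png

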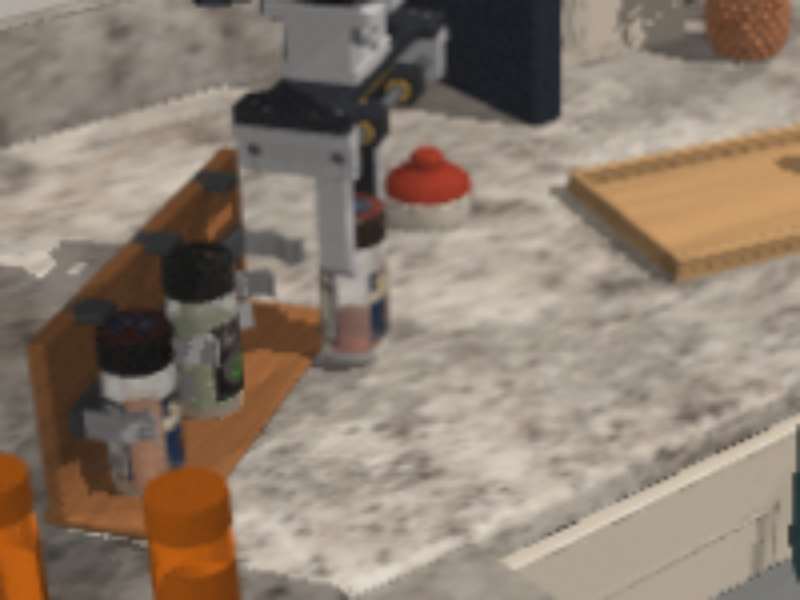

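The first jar is out and looks upright at (355,290) in the crop. The other two jars are still clipped.

{"name": "move_arm", "arguments": {
  "deltas": [0,0,0,-1,0,-3.5,1,0,0,0,-4,4,-3.5,1,0,0,0,-6,8,-3.5,1,0,0,0,-8.5,12,-3.5,1,0,0,0,-11,16,-3.5,1,0,0,0,-13.5,20,-3.5,1,0,0,0,-15.5,24,-3.5,1,0,0,0,-15.8,24.8,-3.5,1]
}}

```text
time: 5.1
tool_pos: [0.4834, -0.1694, 0.1095]
ee_rot: [3.14, -0.001, 0.609]
wrist_force: [-0.2, 1.1, -0.6]
width: 0.0404
finger_force: 30.0
```

{"name": "move_arm", "arguments": {
  "deltas": [0,0,0,0,0,0,1,0,0,0,0,0,0,1,0,0,0,0,0,0,1]
}}

```text
time: 5.4
tool_pos: [0.483, -0.1632, 0.1096]
ee_rot: [-3.141, -0.002, 0.616]
wrist_force: [-0.3, 0.3, -0.6]
width: 0.0401
finger_force: 30.0
```

```bash
python3 - <<'E'
from h import *
delta(tray(0,.08),.0735)
s=robot.snapshot('top')
P=points(s);hsv=cv2.cvtColor(s['image'],cv2.COLOR_RGB2HSV)
cv2.imwrite('pics/t2.png',cv2.resize(s['image'][150:290,290:450][...,::-1],(640,560)))
w=wrist(); cv2.imwrite('pics/w2.png',w['image'][...,::-1])
E
```

```text
t 5.4 turn [-0.0007 -0.002  -0.0003] shift cm [-0.37  0.14  3.6 ] w 0.0401337318209507 F [-0.3  0.3 -0.6] grip 29.992447758559138
```

View pics/w2.png

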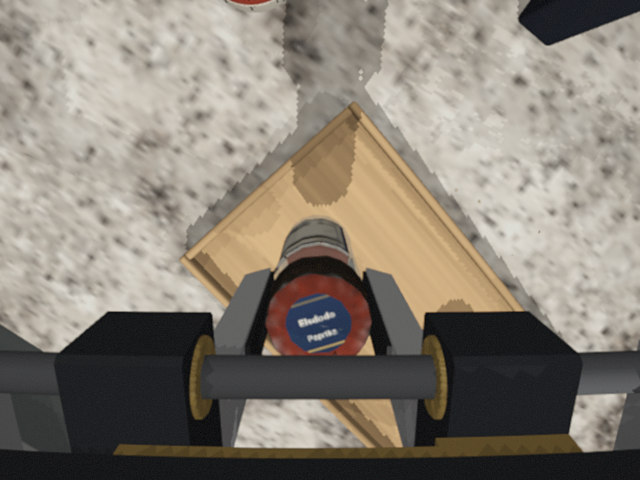

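The wrist view shows the held jar's cap at (318,315), over the free end of the tray. I'll lower it slowly.

{"name": "move_arm", "arguments": {
  "deltas": [0,0,0,-0.3,0.1,1,1,0,0,0,-0.3,0.1,2,1,0,0,0,-0.3,0.1,2.8,1,0,0,0,-0.3,0.1,3.2,1,0,0,0,-0.3,0.1,3.4,1,0,0,0,-0.3,0.1,3.4,1]
}}

```text
time: 6.1
tool_pos: [0.481, -0.1672, 0.0753]
ee_rot: [-3.141, -0.002, 0.614]
wrist_force: [-0.2, 0.2, -0.4]
width: 0.0402
finger_force: 30.0
```

{"name": "move_arm", "arguments": {
  "deltas": [0,0,0,0,0,0.1,1,0,0,0,0,0,0.2,1,0,0,0,0,0,0.3,1,0,0,0,0,0,0.3,1]
}}

```text
time: 6.5
tool_pos: [0.4815, -0.1674, 0.0733]
ee_rot: [3.141, -0.002, 0.614]
wrist_force: [0.1, 0.6, 1.3]
width: 0.0405
finger_force: 30.0
```

{"name": "move_arm", "arguments": {
  "deltas": [0,0,0,0,0,0.1,1,0,0,0,0,0,0.1,1,0,0,0,0,0,0.1,1]
}}

```text
time: 6.8
tool_pos: [0.4817, -0.1673, 0.0732]
ee_rot: [3.14, -0.003, 0.614]
wrist_force: [-1.7, 1.1, 7.0]
width: 0.04
finger_force: 30.0
```

Firm contact with the floor at 7 N, so I'll release gently.

{"name": "move_arm", "arguments": {
  "deltas": [0,0,0,0,0,0,0.05,0,0,0,0,0,0,-0.1,0,0,0,0,0,0,-0.3,0,0,0,0,0,0,-0.4,0,0,0,0,0,0,-0.4,0,0,0,0,0,0,-0.4]
}}

```text
time: 7.4
tool_pos: [0.4811, -0.1673, 0.0716]
ee_rot: [-3.141, -0.002, 0.614]
wrist_force: [-0.2, -0.3, -0.3]
width: 0.066
finger_force: 0.0
```

{"name": "move_arm", "arguments": {
  "deltas": [0,0,0,0,0,-2,-0.4,0,0,0,0,0,-5,-0.4,0,0,0,0,0,-9,-0.6,0,0,0,0,0,-9,-0.6]
}}

```text
time: 7.8
tool_pos: [0.4842, -0.1689, 0.1683]
ee_rot: [3.131, -0.008, 0.614]
wrist_force: [-0.4, -0.8, 1.1]
width: 0.0748
finger_force: 0.0
```

```bash
python3 - <<'E'
from h import *
s=wrist(); P=points(s); rel=P[...,:2]-TC; tx=rel@TX; ty=rel@TY; z=P[...,2]
m=(z>.095)&(z<.118)&(abs(tx)<.06)&(abs(ty-.08)<.05)
print(m.sum(),tx[m].min(),tx[m].max(),ty[m].min(),ty[m].max(),np.percentile(z[m],[5,50,95]))
q=P[m&(z>.108)]; A=np.c_[q[:,:2],np.ones(len(q))]; print('tilt slopes',np.linalg.lstsq(A,q[:,2],rcond=None)[0][:2])
delta(strip(-.08,.085),.165)
s=robot.snapshot('scene')
cv2.imwrite('pics/sc3.png',cv2.resize(s['image'][200:360,170:370][...,::-1],(800,600)))
E
```

```text
3607 -0.016559990371543112 0.023087669589822737 0.060572433464165513 0.1011643591996594 [0.10497034 0.11049389 0.11171956]
tilt slopes [-0.00247551 -0.00573987]
t 7.85 turn [ 0.0065 -0.0056 -0.0023] shift cm [ 13.88 -41.98  -0.17] w 0.0750354632143936 F [-0.4  0.4 -1.1] grip 0.0
```

View pics/sc3.png

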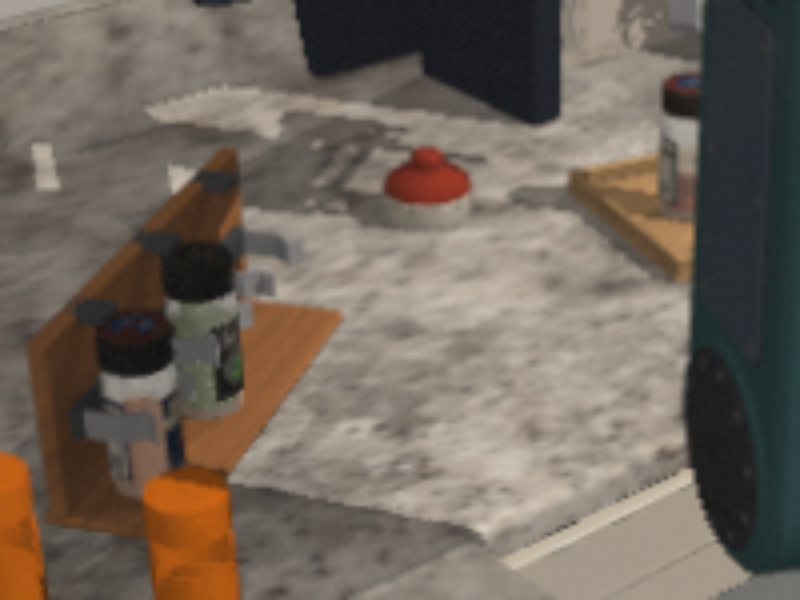

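Jar 1 stands upright and released on the tray at (680,145), with a cap slope under 0.01. Next is the left-hand jar.

{"name": "move_arm", "arguments": {
  "deltas": [0,0,0,1.6,-5,0,-0.6,0,0,0,3.2,-10,0,-0.6,0,0,0,4.8,-14.7,0,-0.6,0,0,0,6.4,-19.4,0,-0.6,0,0,0,8,-24,0,-0.6,0,0,0,9.6,-28.8,0,-0.6,0,0,0,11.2,-33.5,0,-0.6,0,0,0,12.8,-38,0,-0.6]
}}

```text
time: 8.7
tool_pos: [0.365, 0.2174, 0.16]
ee_rot: [-3.141, 0.001, 0.614]
wrist_force: [0.4, 0.9, 0.4]
width: 0.075
finger_force: 0.0
```

{"name": "move_arm", "arguments": {
  "deltas": [0,0,0,0.6,-3,0,-0.6,0,0,0,0.6,-3.5,0,-0.6,0,0,0,0.6,-3.5,0,-0.6,0,0,0,0.6,-3.5,0,-0.6]
}}

```text
time: 9.1
tool_pos: [0.3518, 0.247, 0.161]
ee_rot: [3.141, -0.0, 0.613]
wrist_force: [0.7, 0.3, 0.5]
width: 0.0752
finger_force: 0.0
```

```bash
python3 - <<'E'
from h import *
delta(strip(-.07,.085),.0755)
s=wrist('w3'); P=points(s); rel=P[...,:2]-O; sx=rel@EX; sy=rel@EY; z=P[...,2]
for y0 in(0,.085):
    m=(abs(sy-y0)<.03)&(z>.108)&(z<.1155)&(sx<.009)&(sx>-.05)
    print(y0,sy[m].min(),sy[m].max(),sx[m].min())
E
```

```text
t 9.1 turn [ 0.0006 -0.     -0.0033] shift cm [ 1.68 -0.49  8.55] w 0.07521115461550952 F [0.7 0.3 0.5] grip 0.0
0 -0.019320364508427723 0.021067431940849216 -0.0199423084098732
0.085 0.0657651234480297 0.10528368466840773 -0.020596240260168687
```

{"name": "move_arm", "arguments": {
  "deltas": [0,0,-0.003,0.5,-0.5,5,-0.6,0,0,-0.003,0.5,-0.5,8.5,-0.6,0,0,-0.003,1,-0.5,8.5,-0.6,0,0,-0.003,4,-0.5,8.5,-0.6,0,0,-0.003,7,-0.5,8.5,-0.6,0,0,-0.003,8.6,-0.5,8.5,-0.6,0,0,-0.003,8.6,-0.5,8.5,-0.6,0,0,-0.003,8.6,-0.5,8.5,-0.6]
}}

```text
time: 9.95
tool_pos: [0.4204, 0.3015, 0.0784]
ee_rot: [3.141, -0.003, 0.615]
wrist_force: [0.2, -0.8, 1.0]
width: 0.075
finger_force: 0.0
```

```bash
python3 -c "
from h import *
delta(strip(0,.0855),.075)"
```

```text
t 9.95 turn [ 0.0003 -0.0032 -0.0007] shift cm [-0.07 -0.05  0.34] w 0.07504699988382668 F [ 0.2 -0.8  1. ] grip 0.0
```

{"name": "move_arm", "arguments": {
  "deltas": [0,0,0,0,0,0.2,-0.6,0,0,0,0,0,0.2,-0.6]
}}

```text
time: 10.15
tool_pos: [0.4189, 0.3012, 0.0752]
ee_rot: [3.141, -0.002, 0.616]
wrist_force: [-0.5, -0.4, -0.9]
width: 0.0754
finger_force: 0.0
```

```bash
python3 -c "
from h import *
delta(strip(0,.0855),.075)"
```

```text
t 10.15 turn [ 0.0001 -0.0017  0.0003] shift cm [0.07 0.02 0.02] w 0.07535317049032972 F [-0.5 -0.4 -0.9] grip 0.0
```

{"name": "move_arm", "arguments": {
  "deltas": [0,0,0,0,0,0,1,0,0,0,0,0,0,1,0,0,0,0,0,0,1,0,0,0,0,0,0,1,0,0,0,0,0,0,1,0,0,0,0,0,0,1]
}}

```text
time: 10.75
tool_pos: [0.4192, 0.3021, 0.0751]
ee_rot: [-3.141, -0.002, 0.617]
wrist_force: [-0.3, 1.1, -0.4]
width: 0.0404
finger_force: 30.0
```

{"name": "move_arm", "arguments": {
  "deltas": [0,0,0,-0.5,0,0,1,0,0,0,-1,0,0,1,0,0,0,-1.5,0,0,1,0,0,0,-2,0,0,1,0,0,0,-3,0,0,1,0,0,0,-4.5,0,0,1,0,0,0,-6,0,0,1,0,0,0,-6,0,0,1]
}}

```text
time: 11.55
tool_pos: [0.3686, 0.2658, 0.0743]
ee_rot: [3.141, 0.001, 0.617]
wrist_force: [0.7, -0.5, -2.0]
width: 0.0404
finger_force: 30.0
```

```bash
python3 - <<'E'
from h import *
delta(tray(.02,0),.11)
s=robot.snapshot('scene')
cv2.imwrite('pics/sc4.png',cv2.resize(s['image'][200:360,150:350][...,::-1],(800,600)))
E
```

```text
t 11.55 turn [0.0004 0.0007 0.0007] shift cm [-20.59  48.51  -3.54] w 0.04040254120517374 F [ 0.7 -0.5 -2. ] grip 29.992477758787572
```

View pics/sc4.png

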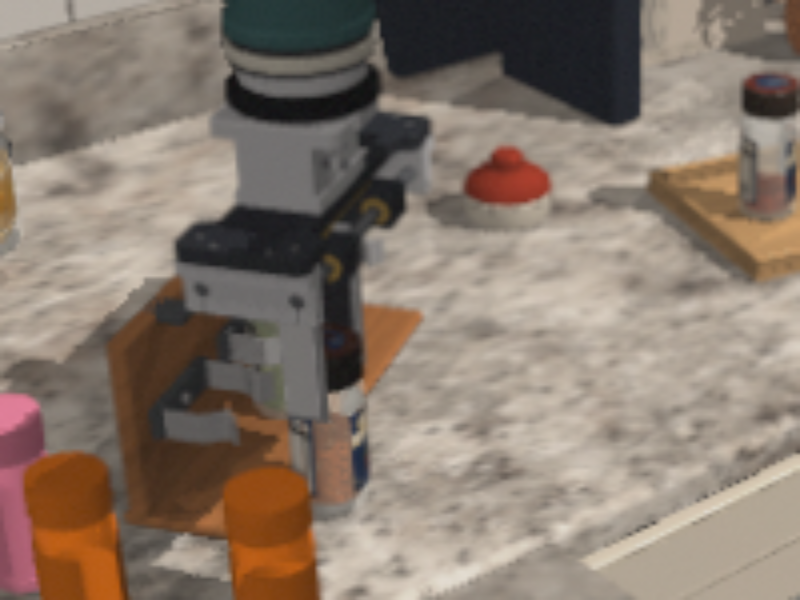

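The second jar is clear and upright at (340,420). Jar 1 is on the tray and the green jar is still clipped. I'll route around jar 1 on the robot's side.

{"name": "move_arm", "arguments": {
  "deltas": [0,0,0,-1,0,-3.5,1,0,0,0,-3.8,4,-3.5,1,0,0,0,-6.6,8,-3.5,1,0,0,0,-9.4,12,-3.5,1,0,0,0,-12.2,16,-3.5,1,0,0,0,-15,20,-3.5,1,0,0,0,-17.6,24,-3.5,1,0,0,0,-20.3,28,-3.5,1]
}}

```text
time: 12.4
tool_pos: [0.3669, -0.0809, 0.1099]
ee_rot: [3.14, -0.003, 0.617]
wrist_force: [1.1, -0.3, -0.9]
width: 0.0406
finger_force: 30.0
```

{"name": "move_arm", "arguments": {
  "deltas": [0,0,0,-2.7,4,0,1,0,0,0,-5.4,8,0,1,0,0,0,-7.7,11.7,0,1,0,0,0,-7.7,11.7,0,1,0,0,0,-7.7,11.7,0,1]
}}

```text
time: 12.9
tool_pos: [0.3715, -0.2194, 0.109]
ee_rot: [-3.14, -0.002, 0.614]
wrist_force: [0.3, 0.2, -1.2]
width: 0.0402
finger_force: 30.0
```

```bash
python3 - <<'E'
from h import *
delta(tray(.02,0),.1)
E
```

```text
t 12.9 turn [-0.0015 -0.0019 -0.0017] shift cm [7.26 8.75 0.91] w 0.04016194641068692 F [ 0.3  0.2 -1.2] grip 29.99239199096337
```

{"name": "move_arm", "arguments": {
  "deltas": [0,0,0,2,2.4,0,1,0,0,0,4,4.8,0,1,0,0,0,6,7.2,0,1,0,0,0,7.2,8.7,0,1,0,0,0,7.2,8.7,0,1,0,0,0,7.2,8.7,1.2,1,0,0,0,7.2,8.7,2.2,1,0,0,0,7.2,8.7,2.8,1]
}}

```text
time: 13.7
tool_pos: [0.479, -0.2467, 0.0796]
ee_rot: [-3.139, -0.001, 0.617]
wrist_force: [-0.2, -0.1, -0.5]
width: 0.0405
finger_force: 30.0
```

```bash
python3 - <<'E'
from h import *
delta(tray(.02,0),.074)
s=wrist('w5')
E
```

```text
t 13.7 turn [-0.003  -0.0007  0.001 ] shift cm [0.05 0.31 0.56] w 0.04048677039057186 F [-0.2 -0.1 -0.5] grip 29.992533603217453
```

View pics/w5.png

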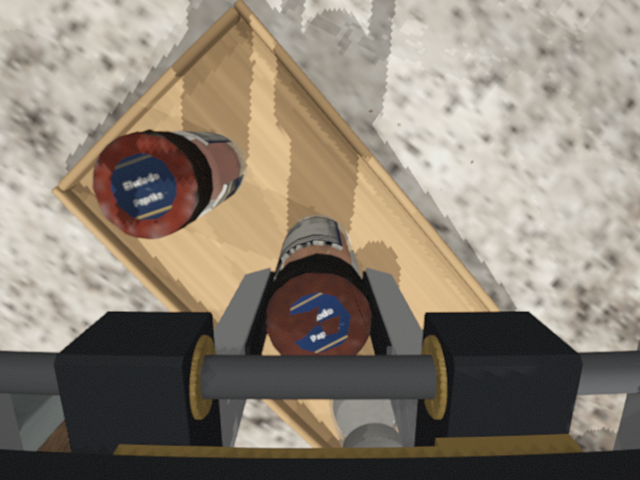

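The wrist view shows held jar 2's cap at (318,308) and jar 1 standing at (150,185), well apart. The salt shaker is at (365,430) and clear of the fingers. Lowering.

{"name": "move_arm", "arguments": {
  "deltas": [0,0,0,0,0.1,0.2,1,0,0,0,0,0.1,0.4,1,0,0,0,0,0.1,0.4,1,0,0,0,0,0.1,0.4,1]
}}

```text
time: 14.15
tool_pos: [0.4814, -0.249, 0.078]
ee_rot: [3.141, -0.002, 0.617]
wrist_force: [0.5, 0.0, -1.1]
width: 0.0403
finger_force: 30.0
```

{"name": "move_arm", "arguments": {
  "deltas": [0,0,0,0,0,0.2,1,0,0,0,0,0,0.3,1,0,0,0,0,0,0.4,1,0,0,0,0,0,0.45,1,0,0,0,0,0,0.45,1]
}}

```text
time: 14.65
tool_pos: [0.4813, -0.2488, 0.0734]
ee_rot: [3.141, -0.002, 0.617]
wrist_force: [-0.2, 0.4, 0.6]
width: 0.0405
finger_force: 30.0
```

{"name": "move_arm", "arguments": {
  "deltas": [0,0,0,0,0,0.1,1,0,0,0,0,0,0.1,1,0,0,0,0,0,0.1,1]
}}

```text
time: 14.95
tool_pos: [0.4815, -0.2487, 0.0733]
ee_rot: [3.141, -0.003, 0.617]
wrist_force: [-1.6, 2.5, 4.8]
width: 0.0405
finger_force: 30.0
```

{"name": "move_arm", "arguments": {
  "deltas": [0,0,0,0,0,0,0.05,0,0,0,0,0,0,-0.1,0,0,0,0,0,0,-0.3,0,0,0,0,0,0,-0.4,0,0,0,0,0,0,-0.4,0,0,0,0,0,0,-0.4]
}}

```text
time: 15.55
tool_pos: [0.4812, -0.2488, 0.072]
ee_rot: [-3.142, -0.002, 0.617]
wrist_force: [-0.3, -0.4, 0.2]
width: 0.0659
finger_force: 0.0
```

{"name": "move_arm", "arguments": {
  "deltas": [0,0,0,0,0,-2,-0.4,0,0,0,0,0,-5,-0.4,0,0,0,0,0,-9,-0.4,0,0,0,0,0,-11,-0.4,0,0,0,0,0,-11,-0.4,0,0,0,0,0,-11,-0.4]
}}

```text
time: 16.15
tool_pos: [0.481, -0.2489, 0.1816]
ee_rot: [-3.142, -0.002, 0.617]
wrist_force: [0.4, 0.7, -0.3]
width: 0.0659
finger_force: 0.0
```

```bash
python3 - <<'E'
from h import *
s=wrist('w6'); P=points(s); rel=P[...,:2]-TC; tx=rel@TX; ty=rel@TY; z=P[...,2]
for x0,y0 in((.003,.081),(.02,0)):
    m=(z>.100)&(z<.118)&(abs(tx-x0)<.035)&(abs(ty-y0)<.035)
    q=P[m&(z>.107)]; A=np.c_[q[:,:2],np.ones(len(q))]
    print(m.sum(),tx[m].min(),tx[m].max(),ty[m].min(),ty[m].max(),np.median(z[m]),'slope',np.linalg.lstsq(A,q[:,2],rcond=None)[0][:2])
P=points(robot.snapshot('scene')) ; rel=P[...,:2]-O; sx=rel@EX; sy=rel@EY;z=P[...,2]
m=(z>.108)&(z<.116)&(abs(sy)<.03)&(sx<.01)&(sx>-.05); print('green',sx[m].min(),sy[m].min(),sy[m].max())
print(robot.get_obs()['wrist_force'],robot.get_obs()['time'])
E
```

```text
3540 -0.016968641363221668 0.023117281816092718 0.060009065380640596 0.10028442037795829 0.1105963287384668 slope [-7.76676078e-03  4.37919890e-05]
3262 0.0020375753895526295 0.042739126222912906 -0.01796022174066391 0.022348799428647353 0.11077838644186676 slope [-0.00881787 -0.00211641]
green -0.022169572199406185 -0.02047797188734052 0.024771792771169667
[ 0.82112172  0.11358131 -0.55657253] 16.25
```

View pics/w6.png

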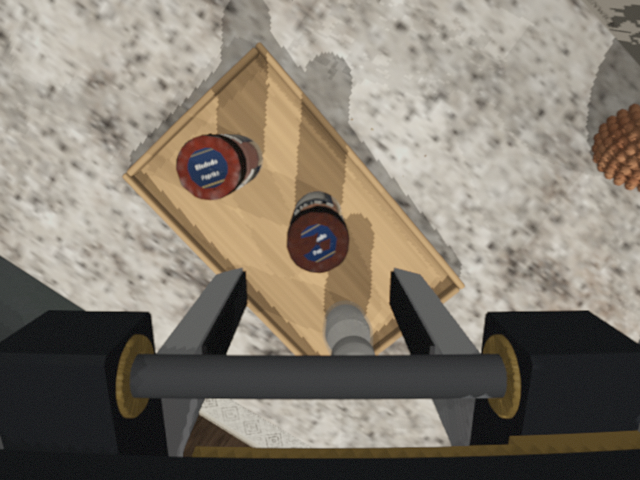

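Both jars stand upright on the tray floor at (215,165) and (318,238). The gripper is clear and the salt shaker is in place.

```bash
python3 -c "
from bench import robot
print(robot.close_job())"
```

```text
the job is handed in; nothing more can be done
None
```

I moved both red-spice jars to the tray and handed the job in at about 16 s; my last images show them upright and released, with the green jar still clipped and the salt shaker in place, though no verdict came back.

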